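# Book in the hinge rig, then hold its flap at the balance point

### The arm

A 6-joint arm with a two-finger parallel gripper is mounted at the origin on the work surface. World frame = base frame: x ahead of the robot, y to its left, z up, the work surface at z = 0. Lengths are in mm, angles in rad, forces in N, time in s.
With the tool pointing down it reaches from about 350 to 775 mm from the base axis. Payload 7.3 kg.
Tool frame: the origin (TCP) lies at the very end of the fingers, on their centre line; the grasp point (between the pads) lies 19 mm behind it; x points along the fingers, y is the direction in which the jaws open and shut, and the axes are right-handed (so a half turn about x gives the same grasp; the last joint's range is limited). The gripper opens to 92 mm and grips with 3 to 60 N. Pads are 19 mm wide; open, the fingers measure 130 mm over their backs; the gripper's body (75 mm by 190 mm) begins 47 mm behind the grasp point.
Start: joints at [-1.307, 0.342, 1.524, -0, 1.275, -0.146], TCP at [209.197, -481.541, 226.741] pointing down, gripper open.
Joint ranges: [-2.53, 2.53], [-0.77, 2.02], [0.04, 2.7], [-1, 4.14], [0.28, 2.66], [-3.11, 3.11]. Speed limits (rad/s): [2.57, 2.57, 3.14, 3.14, 3.14, 3.14].

### API

Orientations are given as [roll, pitch, yaw] about the fixed x, y, z axes, in that order (R = Rz(yaw) Ry(pitch) Rx(roll)).
In Python, from plant import sensors, capture, bot gives the robot as it stands.
- The arm moves only by the shell command python3 -m crank 'ROWS' [OPENING]. ROWS is JSON, a list of rows, each an object of numbers: "dx", "dy", "dz": the shift along the tool's x, y, z in cm; "spin": the turn about the tool's x in rad. A call has 1 to 20 rows; each row is the pose to reach, as a shift and turn from the pose commanded when the call began, along the tool's axes at that moment; what a row does not reach only later rows make up. A row lasts 1/12 s, in which the tool goes at most 41.7 mm and 7.16 degrees, less where a joint would pass 70% of its speed; a pose out of reach is approached as far as the arm can. A call with a gripper value outside its range is refused whole. OPENING is the opening in per cent of the stroke, from 0 (shut) to 100 (fully open), set as the call begins (- or left out, the last holds). The fingers move at their own pace and stop on an object; the grip force is fixed at half the most. Time passes only in rows, so rows that repeat a pose let the fingers close. It gives the time, the measured TCP pose, the force and the opening at its end, in the units of the state.
- sensors.get_obs(): the state, without advancing time (a new reading comes with each control period).
- capture(name): name is "side" or "top" or "wrist"; returns a dict with "frame" (384x512x3 uint8, blue, green, red), "vfov" (degrees; the focal length in pixels is half the picture's height over the tangent of half this angle, whatever the lens; pixels are square), "cx", "cy" (the principal point, pixels), "view" (4x4, takes a point from world to camera coordinates); the wrist camera has in their place "mount" (4x4, takes a point from camera to tool coordinates, whose origin is the TCP and whose axes are the tool frame's). Camera axes: x right, y down, z forward; pixel columns grow to the right and rows downward; lengths in mm; the calibration is good to about 2 mm. A picture is of the moment at which its call begins: read the wrist's pose just before it. There is no depth.
- bot.close_job(): hands the job in, once; it reports no verdict.
The state is a dict: "time": time; "joint_positions": joint angles; "dq": joint speeds; "tau": joint torques, N m; "tool_pos": TCP position; "tcp_rot": TCP orientation; "contact_force": force on the tool from outside, world axes, zero at the start; "moment": the same for the moment, N m; "grip_width": finger opening in mm.
Only numpy, scipy, OpenCV 4.12 (cv2) and the standard library are available. Lean on these libraries where they do the work, as an engineer would, in place of code of your own. Each camera call takes 0.05 s, during which the arm holds its last target.

### The job

The hinge test rig is due for its zero reading. Take the scanner wand out of its holder, hold it still and upright about 7 cm straight above the bar-code label on the rig, nose pointing down at the label, for a good second, and stand it back in its holder. Then pinch the bar along the top edge of the rig's orange flap, swing the flap from the side it leans to up to its balance point, where it stands upright and would fall neither way, and finish while still holding it there, motionless; leave the other things on the bench where they are.

Things in the scene. Friction and masses are not known exactly. Their poses are not given: they have to be found in the camera images.
- wand_center (a point): Scanner wand, a loose round stick 150 mm long and 26 mm across (0.12 kg or so), lower half white with a green ring at mid length, upper half black. This point is its middle, 75 mm from either end; z runs along the wand from nose to black end. It starts upright, nose down, in its holder, where 98 mm of it stand above the holder's rim.
- wand_nose (a point): Centre of the wand's nose (lower end, with the red window; it tapers to 18 mm over the last 12 mm). The wand looks out of it, along its own -z.
- wand_focus (a point): Point on the wand's line of sight 70 mm in front of the nose (wand frame, same axes as wand_center); it must be brought onto the label.
- wand: The scanner wand itself; origin at the centre of its nose, z towards its black end.
- holder: Fixed grey round holder for the wand: a tube 60 mm tall and 44 mm across on a 72 mm foot, bore 34 mm, open at the top. Origin at the centre of its underside on the table, z up.
- holder_in (a point): Centre of the floor of the holder's bore, 8 mm above the table; the rim is 52 mm above this point. The wand's nose stands here.
- label (a point): Centre of the white bar-code label (44 x 60 mm) that lies flat, facing up, on the rig's base plate, 16 mm above the table. The rig is fixed; this frame is parallel to the rig's: its y axis runs along the flap's hinge, from label towards flap, z up. The flap's middle is 135 mm along +y from here. The base plate measures 170 (x) x 270 (y) x 15 mm.
- flap_hinge (a point): Middle of the flap's hinge axis, 50 mm above the table, between two blue posts 110 mm apart (tops 60 mm above the table); the hinge runs along this frame's y, z is up.
- flap (a joint): Angle of the flap about its hinge (rad): 0 is upright, the balance point; positive leans to the rig's +x, negative to -x. Stops at +0.7 and -0.7. No spring or detent: only its weight (about 0.22 kg, may vary) and a damper, so when let go it sinks within some seconds to the stop on whichever side it leans to; at the start it leans on one stop or the other.
- flap_bar (a point): The dark round steel bar along the flap's top edge, 12 mm thick and 92 mm long, along its y axis; origin at its middle, 130 mm from the hinge axis, z pointing away from the hinge. It is carried by two thin steel arms at its ends (80 mm clear between them); under it is a window 44 mm high, then the orange panel 6 mm thick.
- jar: Bystander: white jar with green lid, 56 mm across, 60 mm tall; origin at the centre of its underside. Stands beside, before or behind the holder.
- cup: Bystander: white plastic cup, 72 mm across, 85 mm tall; origin at the centre of its underside.
- block: Bystander: dark wooden block 70 x 120 x 45 mm; origin at the centre of its underside.
- tube: Bystander: white gel tube with green band and cap, lying, 166 mm long, 38 mm thick; origin at its thin end on its axis, x along it.
- driver: Bystander: screwdriver 160 mm long, lying on the bench to the right of the holder and jar; origin about its middle, x along it.
Mind the look-alikes: they are no part of the job. What is shaped like the holder but purple or yellow is not meant.

How it is judged (in metres and radians):
On the way, in this order (a step that is already met when the one before it is completed fails the run):
1. the wand is held still and upright, looking at the label from about 70 mm above it (distance between wand_focus and label below 0.025 m and angle between wand_center's own z axis and vertical below 0.25 rad and linear speed of wand below 0.03 m/s and contact force between the fingers and wand above 0.5 N), for 0.8 s.
2. the wand stands in its holder again, let go (horizontal distance between wand_nose and holder_in below 0.012 m and z of wand_nose in the frame of holder below 0.014 m and angle between wand_center's own z axis and vertical below 0.2 rad and contact force between the fingers and wand below 0.1 N), for 0.2 s.
3. the flap is pinched by its bar and held still at its balance point (value of joint flap between -0.07 and 0.07 rad and velocity of joint flap between -0.06 and 0.06 rad/s and contact force between the fingers and flap_c4 above 2 N), for 0.5 s.
At the end, for the whole second after the job is handed in: Ends holding: flap within 0.07 rad of upright, under 0.06 rad/s, its bar pinched (over 2 N); wand untouched in its holder (nose within 12 mm of the bore's centre, at most 6 mm above its floor, tilt under 0.2 rad); bystanders within 30 mm of where they began (all of step 2 and all of step 3 and distance of each of jar, cup, block, tube, driver from where it was at the start of the episode below 0.03 m); the arm keeps its last pose, push and grip.
It fails at once if a bystander is knocked or moved by more than 30 mm (distance of any of jar, cup, block, tube, driver from where it was at the start of the episode above 0.03 m).
It also fails if it takes over 67 s, if anything falls off the work surface, if the arm or the gripper's body presses on something with over 40 N, if the wrist force passes 120 N, or if a joint passes its speed limit or range.

## Working session

There is one attempt and no reset: what is moved stays moved. The work goes in short steps, Python scripts to look and compute and a shell command to move; the robot and the scene stay as the last step left them, time stands still between calls to the robot, and variables do not carry over. Pictures are saved under pics/ and viewed, and the job is handed in when it is done.

```bash
mkdir -p pics; ls
python3 - <<'E'
from plant import sensors, capture, bot
import cv2, numpy as np
o=sensors.get_obs()
print(o)
for n in ("side","top","wrist"):
    c=capture(n); cv2.imwrite(f"pics/{n}0.png",c["frame"])
    print(n,c["vfov"],c["cx"],c["cy"],np.round(c.get("view",c.get("mount")),3).tolist(),[k for k in c])
E
```

```text
pics
{'time': 0.0, 'joint_positions': array([-1.30701274e+00,  3.42715486e-01,  1.52501996e+00, -1.88073227e-05,
        1.27539859e+00, -1.45978735e-01]), 'dq': array([-0.00019207, -0.00042297, -0.0017917 ,  0.0002678 ,  0.0001336 ,
       -0.00014592]), 'tau': array([ 2.21046874e-03, -4.31241095e+01, -2.44217509e+01,  7.19470507e-02,
        5.59643924e-02, -1.47106834e-04]), 'tool_pos': array([ 209.07280564, -481.12728175,  226.04769324]), 'tcp_rot': array([-1.70510804,  1.56925483,  1.84625242]), 'contact_force': array([ 0.00376853, -0.39668306, -0.90542648]), 'moment': array([ 0.0252033 , -0.02998564,  0.00669418]), 'grip_width': 91.67593221921183}
side 54.481735665024786 256.96327805987596 188.7658674066304 [[-0.722, -0.692, -0.014, 441.447], [-0.462, 0.497, -0.735, 353.443], [0.515, -0.524, -0.678, 777.482], [0.0, 0.0, 0.0, 1.0]] ['frame', 'vfov', 'cx', 'cy', 'view']
top 49.16214234381417 262.79736612130046 188.82912680242572 [[0.002, -1.0, 0.004, -23.15], [-0.984, -0.003, -0.178, 619.24], [0.178, -0.004, -0.984, 1071.515], [0.0, 0.0, 0.0, 1.0]] ['frame', 'vfov', 'cx', 'cy', 'view']
wrist 68.74217366783323 255.55518515744467 190.81551492524278 [[-0.001, -0.271, 0.963, -157.058], [1.0, -0.001, 0.001, -0.737], [0.001, 0.963, 0.271, -72.855], [0.0, 0.0, 0.0, 1.0]] ['frame', 'vfov', 'cx', 'cy', 'mount']
```

View pics/side0.png

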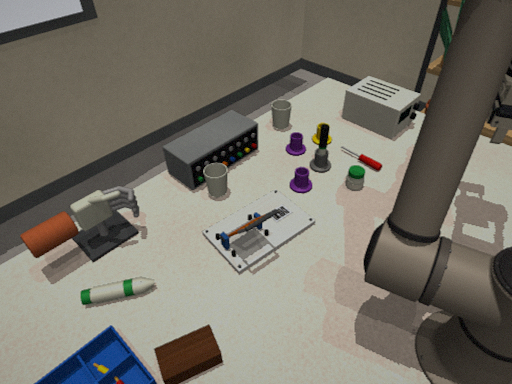

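View pics/top0.png

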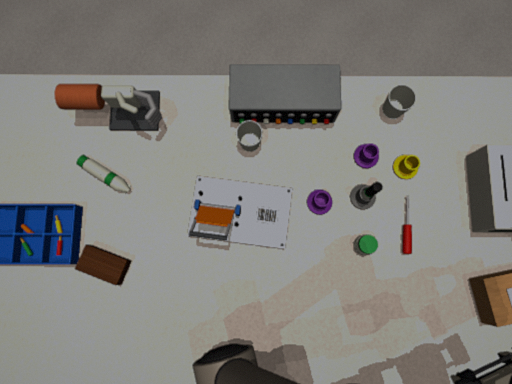

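View pics/wrist0.png

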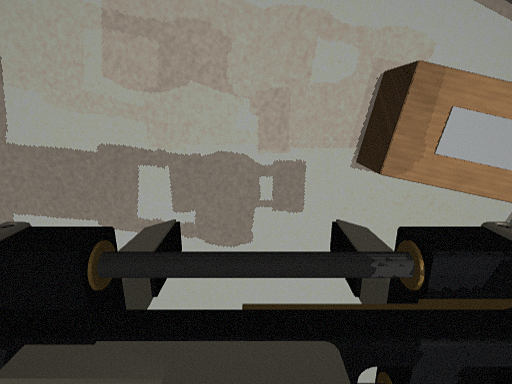

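```bash
cat > h.py <<'E'
import numpy as np, cv2
from plant import sensors, capture, bot
def cam(n):
    o=sensors.get_obs() if n=="wrist" else None
    c=capture(n); f=c["frame"].shape[0]/2/np.tan(np.radians(c["vfov"])/2)
    K=np.array([[f,0,c["cx"]],[0,f,c["cy"]],[0,0,1]])
    if n=="wrist":
        r,p,y=o["tcp_rot"]
        from scipy.spatial.transform import Rotation as Ro
        T=np.eye(4);T[:3,:3]=Ro.from_euler("xyz",[r,p,y]).as_matrix();T[:3,3]=o["tool_pos"]
        V=np.linalg.inv(T@np.array(c["mount"]))
    else: V=np.array(c["view"])
    return c["frame"],K,V
def onz(K,V,uv,z):
    d=V[:3,:3].T@np.linalg.inv(K)@[uv[0],uv[1],1]; c=-V[:3,:3].T@V[:3,3]
    return c+d*(z-c[2])/d[2]
def proj(K,V,P):
    q=K@(V[:3,:3]@np.asarray(P,float)+V[:3,3]); return q[:2]/q[2]
def tri(obs):
    A=[];b=[]
    for K,V,uv in obs:
        d=V[:3,:3].T@np.linalg.inv(K)@[uv[0],uv[1],1];d/=np.linalg.norm(d);c=-V[:3,:3].T@V[:3,3]
        M=np.eye(3)-np.outer(d,d);A.append(M);b.append(M@c)
    return np.linalg.lstsq(np.vstack(A),np.hstack(b),rcond=None)[0]
def crop(f,x0,y0,x1,y1,s,name):
    cv2.imwrite("pics/"+name,cv2.resize(f[y0:y1,x0:x1],None,fx=s,fy=s,interpolation=cv2.INTER_CUBIC))
E
python3 - <<'E'
from h import *
f=cv2.imread("pics/top0.png"); crop(f,180,165,300,255,6,"t_rig.png"); crop(f,300,135,430,260,4.5,"t_hold.png")
f=cv2.imread("pics/side0.png"); crop(f,270,110,390,200,6,"s_hold.png");crop(f,195,180,325,275,6,"s_rig.png")
E
```

```text
(no output)
```

View pics/t_rig.png

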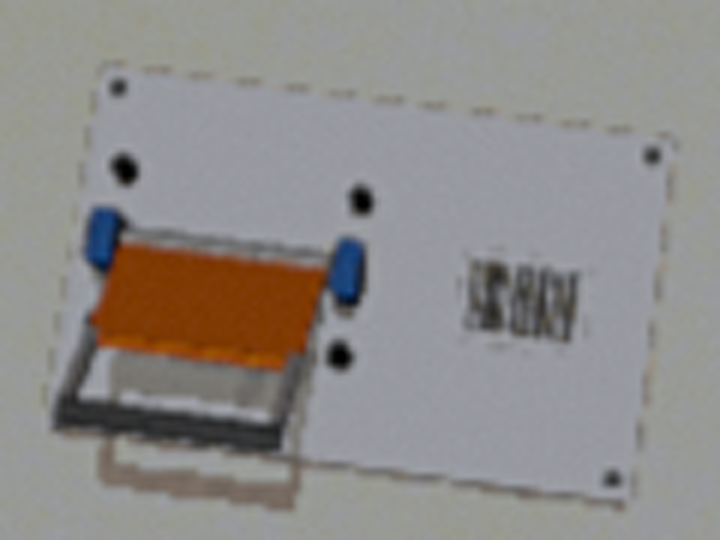

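View pics/t_hold.png

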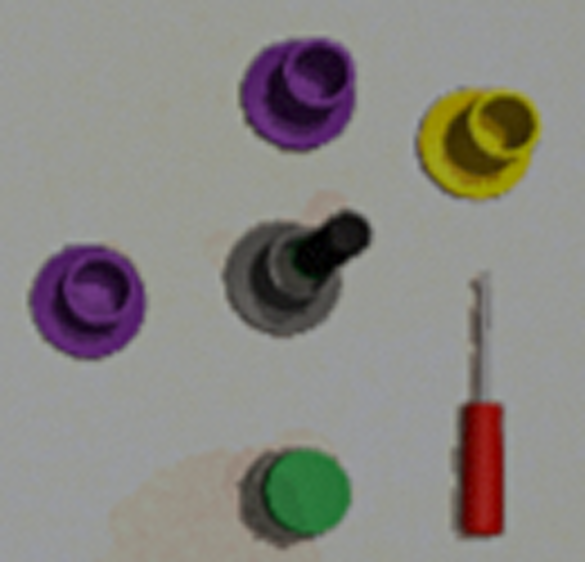

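View pics/s_hold.png

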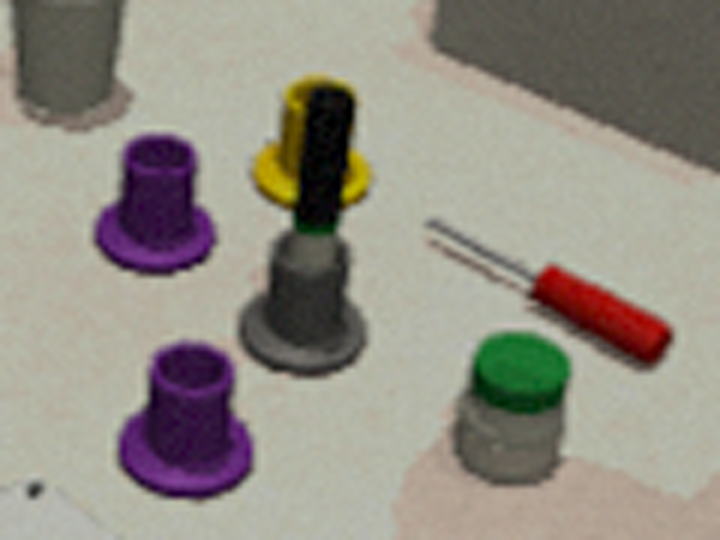

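View pics/s_rig.png

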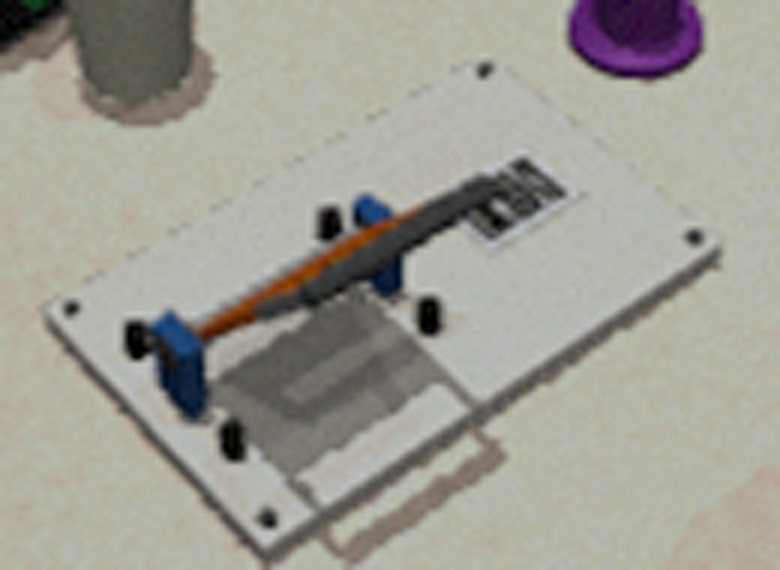

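Run:
```python
from h import *
_,Kt,Vt=cam("top"); _,Ks,Vs=cam("side")
t=lambda x,y,s,ox,oy:(x/s+ox-.4,y/s+oy-.4)
tr=lambda x,y:t(x,y,6,180,165); th=lambda x,y:t(x,y,4.5,300,135); sh=lambda x,y:t(x,y,6,270,110); sr=lambda x,y:t(x,y,6,195,180)
print("wand top z158",onz(Kt,Vt,th(350,233),158),onz(Ks,Vs,sh(333,92),158),tri([(Kt,Vt,th(350,233)),(Ks,Vs,sh(333,92))]))
print("foot z8",onz(Kt,Vt,th(283,278),8))
print("foot s z8",onz(Ks,Vs,sh(303,327),8))
print("label",onz(Kt,Vt,tr(522,300),16),onz(Ks,Vs,sr(522,201),16))
pc=[onz(Kt,Vt,tr(*p),15) for p in [(103,65),(678,140),(630,503),(50,428)]]
print("plate",pc, np.mean(pc,0),[np.linalg.norm(pc[i]-pc[i-1]) for i in range(4)])
sp=[onz(Ks,Vs,sr(*p),15) for p in [(45,312),(490,62),(720,245),(265,552)]]
print("plateS",sp,np.mean(sp,0),[np.linalg.norm(sp[i]-sp[i-1]) for i in range(4)])
p=[onz(Kt,Vt,tr(*p),60) for p in [(103,225),(347,262)]]
print("posts",p,np.linalg.norm(p[0]-p[1]),np.mean(p,0))
b=[onz(Kt,Vt,tr(*p),149) for p in [(60,412),(282,433)]]
print("bar",b,np.linalg.norm(b[0]-b[1]),np.mean(b,0))
print("jar top z60",onz(Kt,Vt,th(308,492),60))
for nm,p in dict(p1=(318,74),p2=(97,291),yl=(506,124)).items(): print(nm,onz(Kt,Vt,th(*p),60))
print("driver",onz(Kt,Vt,th(484,275),10),onz(Kt,Vt,th(482,535),10))
```

```text
wand top z158 [ 607.72132767 -300.98218583  158.        ] [ 610.57317419 -303.88644347  158.        ] [ 607.49675647 -299.83768717  161.22983594]
foot z8 [ 607.32137367 -300.28296908    8.        ]
foot s z8 [ 607.60901172 -299.63767634    8.        ]
label [554.45188975 -32.26690938  16.        ] [548.80938091 -36.68675741  16.        ]
plate [array([664.15872559, 163.1850221 ,  15.        ]), array([ 629.42736585, -104.6534305 ,   15.        ]), array([462.40340902, -81.2057689 ,  15.        ]), array([495.51787547, 182.1461181 ,  15.        ])] [562.87684398  39.8679852   15.        ] [np.float64(169.7034457218386), np.float64(270.08092128572457), np.float64(168.66177691575103), np.float64(265.4256661970956)]
plateS [array([662.66778317, 164.0184643 ,  15.        ]), array([ 625.47784123, -100.00276523,   15.        ]), array([463.13953956, -79.23873274,  15.        ]), array([495.72170446, 185.9030094 ,  15.        ])] [561.7517171   42.66999393  15.        ] [np.float64(168.37436417880085), np.float64(266.6276456477363), np.float64(163.66083598629132), np.float64(267.136184175499)]
posts [array([582.12268778, 153.92745666,  60.        ]), array([565.91638325,  45.66260585,  60.        ])] 109.47110224728831 [574.01953551  99.79503125  60.        ]
bar [array([492.98364546, 155.10175476, 149.        ]), array([484.81136309,  65.77221394, 149.        ])] 89.70258113569814 [488.89750428 110.43698435 149.        ]
jar top z60 [ 472.89235123 -297.06622225   60.        ]
p1 [ 723.90794699 -313.75236369   60.        ]
p2 [ 590.71793622 -177.01796178   60.        ]
yl [ 693.19114984 -425.74227236   60.        ]
driver [ 609.25289084 -424.68081865   10.        ] [ 449.76872126 -414.06359789   10.        ]
```

```bash
cat >> h.py <<'E'
from scipy.spatial.transform import Rotation as Ro
def st(tgt=None,jaw=None):
    o=sensors.get_obs(); R=Ro.from_euler("xyz",o["tcp_rot"]).as_matrix()
    print("t",round(o["time"],2),"p",np.round(o["tool_pos"],1),"F",np.round(o["contact_force"],1),"w",round(o["grip_width"],1),"q",np.round(o["joint_positions"],2))
    print(np.round(R,3).tolist())
    if tgt is not None: print("d cm",np.round(R.T@(np.array(tgt)-o["tool_pos"])/10,2))
    if jaw is not None:
        j=R.T@np.array([jaw[0],jaw[1],0]); a=np.arctan2(j[2],j[1]); print("spin",round(a,3),round(a-np.pi*np.sign(a),3))
E
python3 -c "
from h import *
st([607.5,-300.3,226],[.9915,-.13])"
```

```text
t 0.25 p [ 209.2 -481.3  226.4] F [ 0.6  0.6 -0.2] w 92.0 q [-1.31  0.34  1.52  0.    1.28 -0.15]
[[-0.0, 0.398, -0.917], [0.001, -0.917, -0.398], [-1.0, -0.001, -0.0]]
d cm [  0.05  -0.73 -43.75]
spin -1.031 2.111
```

```bash
python3 -m crank '[{"dz":-1,"spin":-0.05},{"dz":-3,"spin":-0.1},{"dz":-5.5,"spin":-0.16,"dy":-0.1},{"dz":-8,"spin":-0.22,"dy":-0.2},{"dz":-10.5,"spin":-0.28,"dy":-0.2},{"dz":-13,"spin":-0.34,"dy":-0.3},{"dz":-15.5,"spin":-0.4,"dy":-0.3},{"dz":-18,"spin":-0.46,"dy":-0.4},{"dz":-20.5,"spin":-0.52,"dy":-0.4},{"dz":-23,"spin":-0.58,"dy":-0.5},{"dz":-25.5,"spin":-0.64,"dy":-0.5},{"dz":-28,"spin":-0.7,"dy":-0.5},{"dz":-30.5,"spin":-0.76,"dy":-0.6},{"dz":-33,"spin":-0.82,"dy":-0.6},{"dz":-35.5,"spin":-0.88,"dy":-0.7},{"dz":-38,"spin":-0.94,"dy":-0.7},{"dz":-40,"spin":-0.99,"dy":-0.7},{"dz":-42,"spin":-1.03,"dy":-0.7},{"dz":-43.2,"spin":-1.03,"dy":-0.7},{"dz":-43.7,"spin":-1.03,"dy":-0.7}]' 100
python3 - <<'E'
from h import *
f,K,V=cam("wrist"); cv2.imwrite("pics/w1.png",f)
print("pred top",proj(K,V,[607.5,-300.3,158]),"rim",proj(K,V,[607.5,-300.3,60]))
st([607.5,-300.3,104],[.9915,-.13])
E
```

```text
pred top [ 239.04293644 -787.2621712 ] rim [ 246.34523857 -388.32667744]
t 0.3 p [ 209.1 -481.4  226.5] F [ 0.1 -0.1 -0.4] w 91.8 q [-1.31  0.34  1.52 -0.    1.28 -0.15]
[[-0.0, 0.398, -0.917], [0.0, -0.917, -0.398], [-1.0, -0.001, -0.0]]
d cm [ 12.25  -0.73 -43.75]
spin -1.031 2.111invalid input at $[0]: expected keys dx, dy, dz, spin
```

View pics/w1.png

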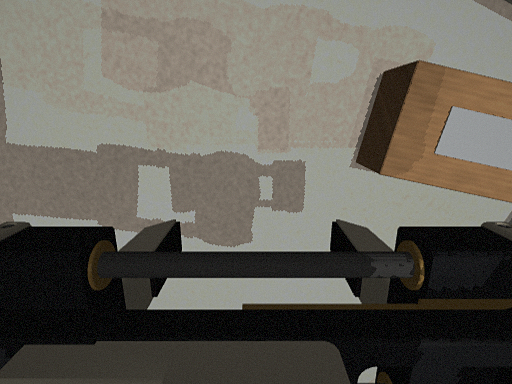

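The call was refused: every row needs all four keys. The arm hasn't moved.

```bash
python3 -m crank '[{"dx":0,"dy":0,"dz":-1,"spin":-0.05},{"dx":0,"dy":0,"dz":-3,"spin":-0.1},{"dx":0,"dz":-5.5,"spin":-0.16,"dy":-0.1},{"dx":0,"dz":-8,"spin":-0.22,"dy":-0.2},{"dx":0,"dz":-10.5,"spin":-0.28,"dy":-0.2},{"dx":0,"dz":-13,"spin":-0.34,"dy":-0.3},{"dx":0,"dz":-15.5,"spin":-0.4,"dy":-0.3},{"dx":0,"dz":-18,"spin":-0.46,"dy":-0.4},{"dx":0,"dz":-20.5,"spin":-0.52,"dy":-0.4},{"dx":0,"dz":-23,"spin":-0.58,"dy":-0.5},{"dx":0,"dz":-25.5,"spin":-0.64,"dy":-0.5},{"dx":0,"dz":-28,"spin":-0.7,"dy":-0.5},{"dx":0,"dz":-30.5,"spin":-0.76,"dy":-0.6},{"dx":0,"dz":-33,"spin":-0.82,"dy":-0.6},{"dx":0,"dz":-35.5,"spin":-0.88,"dy":-0.7},{"dx":0,"dz":-38,"spin":-0.94,"dy":-0.7},{"dx":0,"dz":-40,"spin":-0.99,"dy":-0.7},{"dx":0,"dz":-42,"spin":-1.03,"dy":-0.7},{"dx":0,"dz":-43.2,"spin":-1.03,"dy":-0.7},{"dx":0,"dz":-43.7,"spin":-1.03,"dy":-0.7}]' 100
python3 - <<'E'
from h import *
f,K,V=cam("wrist"); cv2.imwrite("pics/w2.png",f)
print("pred top",proj(K,V,[607.5,-300.3,158]),"rim",proj(K,V,[607.5,-300.3,60]))
st([607.5,-300.3,104],[.9915,-.13])
E
```

```text
time: 1.97
tool_pos: [608.6, -299.8, 226.0]
tcp_rot: [-2.669, 1.57, 1.914]
contact_force: [-1.2, -0.6, 0.5]
grip_width: 92.0
pred top [254.8387101  203.03205666] rim [255.00533564 177.00938246]
t 2.02 p [ 608.5 -299.8  226. ] F [-1.2  0.6 -0. ] w 91.7 q [-0.57  0.64  1.04  0.    1.47 -0.44]
[[-0.0, 0.992, -0.129], [0.001, -0.129, -0.992], [-1.0, -0.0, -0.001]]
d cm [12.2  -0.09  0.07]
spin 0.001 -3.141
```

View pics/w2.png

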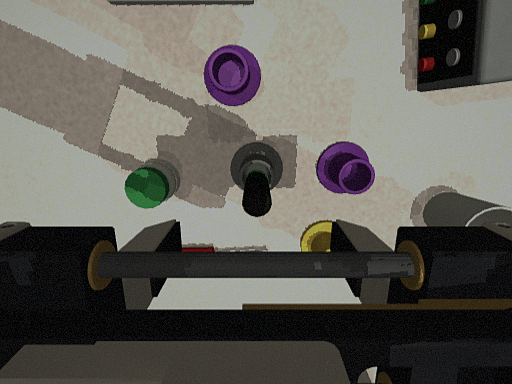

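```bash
python3 -m crank '[{"dx":2,"dy":-0.05,"dz":0.07,"spin":0},{"dx":4,"dy":-0.05,"dz":0.07,"spin":0},{"dx":6,"dy":-0.05,"dz":0.07,"spin":0},{"dx":8,"dy":-0.05,"dz":0.07,"spin":0},{"dx":10,"dy":-0.05,"dz":0.07,"spin":0},{"dx":11.5,"dy":-0.05,"dz":0.07,"spin":0},{"dx":12,"dy":-0.05,"dz":0.07,"spin":0},{"dx":12,"dy":-0.05,"dz":0.07,"spin":0},{"dx":12,"dy":-0.05,"dz":0.07,"spin":0}]' && python3 -m crank '[{"dx":0,"dy":0,"dz":0,"spin":0},{"dx":0,"dy":0,"dz":0,"spin":0},{"dx":0,"dy":0,"dz":0,"spin":0},{"dx":0,"dy":0,"dz":0,"spin":0},{"dx":0,"dy":0,"dz":0,"spin":0},{"dx":0,"dy":0,"dz":0,"spin":0},{"dx":0,"dy":0,"dz":0,"spin":0},{"dx":0,"dy":0,"dz":0,"spin":0}]' 0; python3 -c "
from h import *
st([554,-33,184])"
```

```text
time: 2.77
tool_pos: [606.6, -302.2, 107.5]
tcp_rot: [0.942, 1.57, -0.76]
contact_force: [0.6, 0.7, -0.2]
grip_width: 91.5
time: 3.43
tool_pos: [606.7, -301.6, 106.7]
tcp_rot: [0.258, 1.571, -1.443]
contact_force: [-0.4, 0.4, 0.4]
grip_width: 43.1
t 3.43 p [ 606.7 -301.6  106.7] F [-0.4  0.4  0.4] w 43.1 q [-0.57  0.72  1.21 -0.    1.21 -0.44]
[[0.0, 0.991, -0.131], [-0.0, -0.131, -0.991], [-1.0, 0.0, 0.0]]
d cm [ -7.73  -8.73 -25.94]
```

```bash
python3 -m crank '[{"dx":0,"dy":0,"dz":0,"spin":0},{"dx":0,"dy":0,"dz":0,"spin":0},{"dx":0,"dy":0,"dz":0,"spin":0},{"dx":0,"dy":0,"dz":0,"spin":0},{"dx":0,"dy":0,"dz":0,"spin":0},{"dx":0,"dy":0,"dz":0,"spin":0}]' 0; python3 -c "
from h import *
st([554,-33,184])"
```

```text
time: 3.93
tool_pos: [606.6, -301.6, 106.7]
tcp_rot: [-0.874, 1.571, -2.575]
contact_force: [-0.9, -0.1, 0.0]
grip_width: 25.2
t 3.93 p [ 606.6 -301.6  106.7] F [-0.9 -0.1  0. ] w 25.2 q [-0.57  0.72  1.21 -0.    1.21 -0.44]
[[-0.0, 0.991, -0.131], [-0.0, -0.131, -0.991], [-1.0, -0.0, 0.0]]
d cm [ -7.73  -8.72 -25.95]
```

```bash
python3 -m crank '[{"dx":-0.5,"dy":0,"dz":0,"spin":0},{"dx":-1.5,"dy":0,"dz":0,"spin":0},{"dx":-3,"dy":0,"dz":0,"spin":0},{"dx":-4.5,"dy":0,"dz":0,"spin":0},{"dx":-6,"dy":0,"dz":0,"spin":0},{"dx":-7.5,"dy":0,"dz":0,"spin":0},{"dx":-9,"dy":0,"dz":0,"spin":0},{"dx":-9.7,"dy":0,"dz":0,"spin":0},{"dx":-10,"dy":0,"dz":0,"spin":0},{"dx":-10,"dy":0,"dz":0,"spin":0}]'
python3 - <<'E'
from h import *
for n in("side","top"):
    f,K,V=cam(n); cv2.imwrite(f"pics/{n}2.png",f)
    P=[606.6,-301.0,0]
    for z in (108,258): print(n,z,proj(K,V,[606.8,-301,z]))
    if n=="side": crop(f,250,60,400,190,5,"s2c.png")
st([554,-33,184.7])
E
```

```text
time: 4.77
tool_pos: [606.8, -301.8, 207.6]
tcp_rot: [1.093, 1.569, -0.609]
contact_force: [-0.2, 0.1, -1.3]
grip_width: 25.5
side 108 [323.78044716 139.26042117]
side 258 [329.40389477  96.258598  ]
top 108 [372.07197932 190.31963918]
top 258 [389.76165469 178.46901581]
t 4.87 p [ 606.3 -301.4  205.9] F [-0.7 -0.  -1.9] w 25.1 q [-0.57  0.65  1.08 -0.    1.42 -0.44]
[[-0.001, 0.991, -0.131], [0.001, -0.131, -0.991], [-1.0, -0.001, -0.001]]
d cm [  2.14  -8.69 -25.93]
```

View pics/s2c.png

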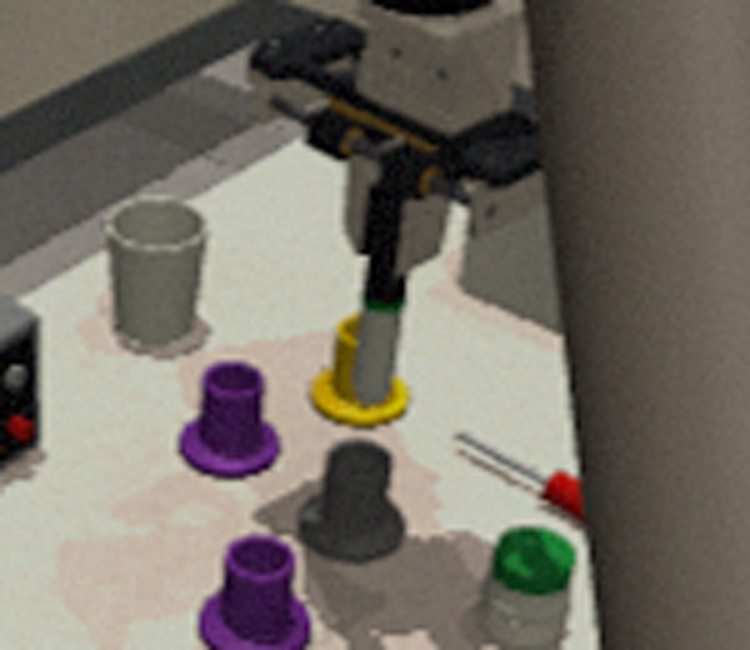

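```bash
python3 -m crank '[{"dx":0,"dy":-0.2,"dz":-0.7,"spin":0},{"dx":0,"dy":-0.7,"dz":-2,"spin":0},{"dx":0,"dy":-1.3,"dz":-4,"spin":0},{"dx":0,"dy":-2,"dz":-6,"spin":0},{"dx":0,"dy":-2.7,"dz":-8,"spin":0},{"dx":0,"dy":-3.3,"dz":-10,"spin":0},{"dx":0,"dy":-4,"dz":-12,"spin":0},{"dx":0,"dy":-4.7,"dz":-14,"spin":0},{"dx":0,"dy":-5.3,"dz":-16,"spin":0},{"dx":0.3,"dy":-6,"dz":-18,"spin":0},{"dx":0.6,"dy":-6.7,"dz":-20,"spin":0},{"dx":1,"dy":-7.3,"dz":-22,"spin":0},{"dx":1.4,"dy":-8,"dz":-24,"spin":0},{"dx":1.8,"dy":-8.4,"dz":-25.2,"spin":0},{"dx":2.1,"dy":-8.6,"dz":-25.8,"spin":0},{"dx":2.1,"dy":-8.6,"dz":-25.9,"spin":0},{"dx":2.1,"dy":-8.6,"dz":-25.9,"spin":0}]'
python3 - <<'E'
from h import *
for n in("side","top"):
    f,K,V=cam(n); cv2.imwrite(f"pics/{n}3.png",f)
    print(n,[np.round(proj(K,V,[554,-33.5,z])) for z in (16,86,161)])
    if n=="side": crop(f,190,100,340,225,5,"s3c.png")
    else: crop(f,180,150,330,260,5,"t3c.png")
st([554,-33,184.7])
E
```

```text
time: 6.28
tool_pos: [555.3, -33.8, 185.5]
tcp_rot: [-0.503, 1.57, -2.204]
contact_force: [0.2, -0.4, -1.4]
grip_width: 25.4
side [array([280., 213.]), array([280., 195.]), array([281., 174.])]
top [array([267., 215.]), array([267., 212.]), array([268., 208.])]
t 6.38 p [555.6 -34.6 185.8] F [-0.1 -0.9 -0.7] w 25.7 q [-0.2   0.43  1.5  -0.    1.21 -0.07]
[[0.0, 0.991, -0.131], [-0.001, -0.131, -0.991], [-1.0, 0.001, 0.0]]
d cm [ 0.11 -0.18 -0.13]
```

View pics/s3c.png

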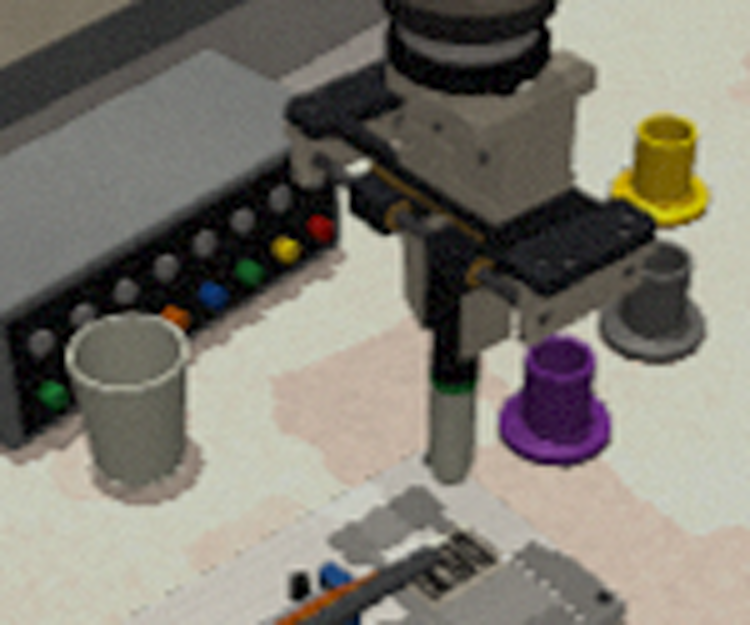

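View pics/t3c.png

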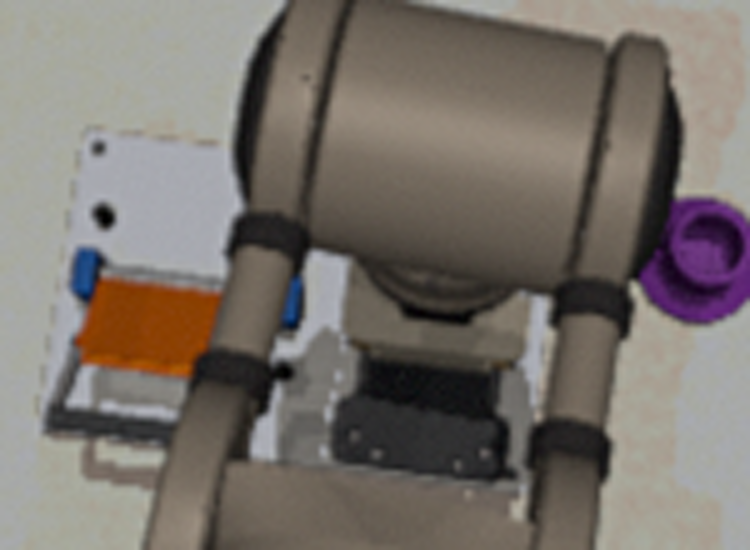

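```bash
python3 -m crank '[{"dx":0,"dy":0,"dz":0,"spin":0},{"dx":0,"dy":0,"dz":0,"spin":0},{"dx":0,"dy":0,"dz":0,"spin":0},{"dx":0,"dy":0,"dz":0,"spin":0},{"dx":0,"dy":0,"dz":0,"spin":0},{"dx":0,"dy":0,"dz":0,"spin":0},{"dx":0,"dy":0,"dz":0,"spin":0},{"dx":0,"dy":0,"dz":0,"spin":0},{"dx":0,"dy":0,"dz":0,"spin":0},{"dx":0,"dy":0,"dz":0,"spin":0},{"dx":0,"dy":0,"dz":0,"spin":0},{"dx":0,"dy":0,"dz":0,"spin":0},{"dx":0,"dy":0,"dz":0,"spin":0},{"dx":0,"dy":0,"dz":0,"spin":0},{"dx":0,"dy":0,"dz":0,"spin":0},{"dx":0,"dy":0,"dz":0,"spin":0},{"dx":0,"dy":0,"dz":0,"spin":0},{"dx":0,"dy":0,"dz":0,"spin":0}]'; python3 -c "
from h import *
st([607,-301.3,206])"
```

```text
time: 7.88
tool_pos: [555.2, -33.6, 185.7]
tcp_rot: [0.625, 1.571, -1.077]
contact_force: [-0.4, -0.4, -1.0]
grip_width: 25.7
t 7.88 p [555.2 -33.6 185.7] F [-0.4 -0.4 -1. ] w 25.7 q [-0.2   0.43  1.5  -0.    1.21 -0.07]
[[0.0, 0.991, -0.131], [-0.0, -0.131, -0.991], [-1.0, 0.0, 0.0]]
d cm [-2.03  8.63 25.86]
```

```bash
python3 -m crank '[{"dx":-0.5,"dy":0.2,"dz":0.5,"spin":0},{"dx":-1.2,"dy":0.5,"dz":1.5,"spin":0},{"dx":-1.8,"dy":1.1,"dz":3.3,"spin":0},{"dx":-2.1,"dy":1.8,"dz":5.3,"spin":0},{"dx":-2.1,"dy":2.5,"dz":7.5,"spin":0},{"dx":-2.1,"dy":3.2,"dz":9.5,"spin":0},{"dx":-2.1,"dy":3.9,"dz":11.5,"spin":0},{"dx":-2.1,"dy":4.5,"dz":13.5,"spin":0},{"dx":-2.1,"dy":5.2,"dz":15.5,"spin":0},{"dx":-2.1,"dy":5.9,"dz":17.5,"spin":0},{"dx":-2.1,"dy":6.6,"dz":19.5,"spin":0},{"dx":-2.1,"dy":7.2,"dz":21.5,"spin":0},{"dx":-2.1,"dy":7.8,"dz":23.5,"spin":0},{"dx":-2.1,"dy":8.3,"dz":25,"spin":0},{"dx":-2.1,"dy":8.6,"dz":25.7,"spin":0},{"dx":-2.1,"dy":8.6,"dz":25.9,"spin":0},{"dx":-2.1,"dy":8.6,"dz":25.9,"spin":0},{"dx":-2.1,"dy":8.6,"dz":25.9,"spin":0}]'
python3 - <<'E'
from h import *
f,K,V=cam("side"); crop(f,250,60,400,190,5,"s4c.png"); print(proj(K,V,[607.4,-300.3,108]))
f,K,V=cam("wrist"); cv2.imwrite("pics/w4.png",f)
st([606.6,-301.6,106.7])
E
```

```text
time: 9.38
tool_pos: [606.5, -301.0, 206.9]
tcp_rot: [-2.882, 1.57, 1.7]
contact_force: [0.7, 0.3, -0.7]
grip_width: 25.6
[323.49238803 139.28028153]
t 9.48 p [ 606.7 -300.7  207. ] F [ 0.7  0.5 -1.7] w 25.9 q [-0.57  0.64  1.07  0.    1.42 -0.44]
[[0.0, 0.992, -0.13], [0.0, -0.13, -0.992], [-1.0, 0.0, -0.0]]
d cm [10.03  0.    0.1 ]
```

View pics/s4c.png

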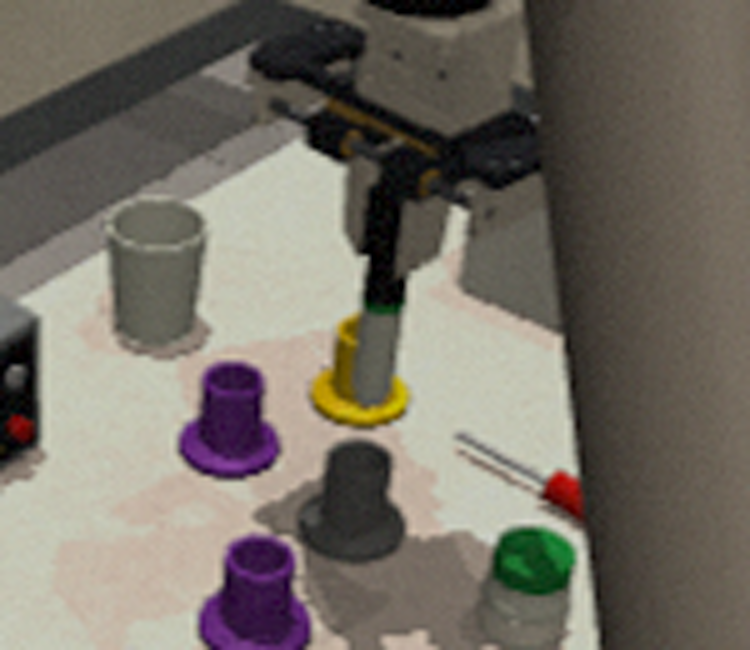

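View pics/w4.png

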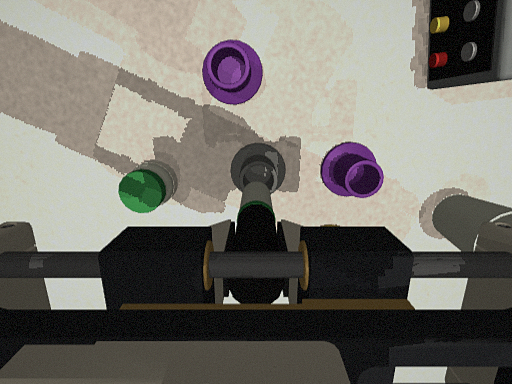

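```bash
python3 -m crank '[{"dx":0.8,"dy":0,"dz":0,"spin":0},{"dx":2,"dy":0,"dz":0,"spin":0},{"dx":3.2,"dy":0,"dz":0,"spin":0},{"dx":4.2,"dy":0,"dz":0,"spin":0},{"dx":5,"dy":0,"dz":0,"spin":0},{"dx":5.8,"dy":0,"dz":0,"spin":0},{"dx":6.6,"dy":0,"dz":0,"spin":0},{"dx":7.4,"dy":0,"dz":0,"spin":0},{"dx":8.2,"dy":0,"dz":0,"spin":0},{"dx":8.9,"dy":0,"dz":0,"spin":0},{"dx":9.4,"dy":0,"dz":0,"spin":0},{"dx":9.8,"dy":0,"dz":0,"spin":0},{"dx":9.8,"dy":0,"dz":0,"spin":0},{"dx":9.8,"dy":0,"dz":0,"spin":0},{"dx":9.8,"dy":0,"dz":0,"spin":0}]'
python3 - <<'E'
from h import *
f,K,V=cam("side"); crop(f,250,60,400,190,5,"s5c.png")
st([606.6,-301.6,106.7])
E
```

```text
time: 10.73
tool_pos: [606.9, -301.8, 109.2]
tcp_rot: [1.104, 1.57, -0.598]
contact_force: [-0.3, -0.5, -1.1]
grip_width: 25.9
t 10.78 p [ 606.9 -301.8  109.3] F [ 0.6  0.2 -1.5] w 25.3 q [-0.57  0.72  1.21 -0.    1.21 -0.44]
[[0.001, 0.991, -0.131], [-0.001, -0.131, -0.991], [-1.0, 0.001, 0.001]]
d cm [ 0.26 -0.04 -0.02]
```

View pics/s5c.png

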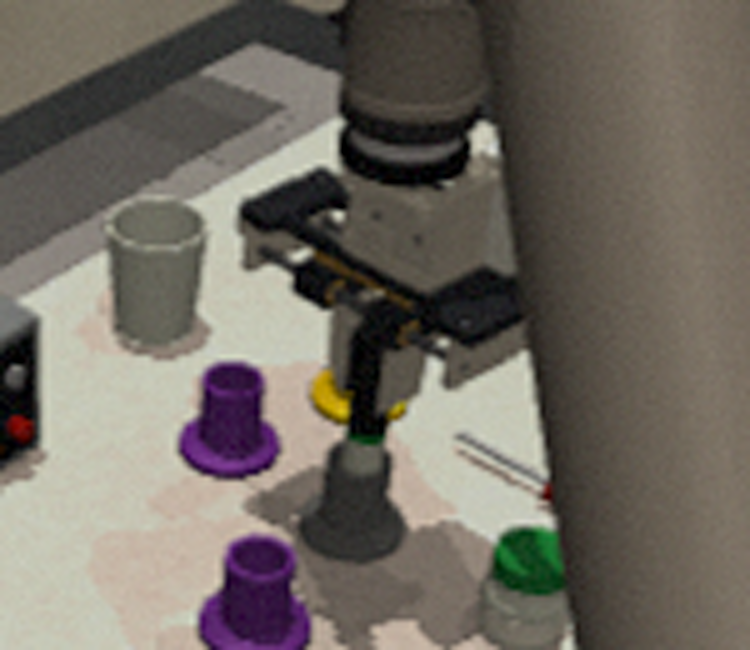

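```bash
python3 -m crank '[{"dx":0.1,"dy":0,"dz":0,"spin":0},{"dx":0.2,"dy":0,"dz":0,"spin":0},{"dx":0.2,"dy":0,"dz":0,"spin":0},{"dx":0.2,"dy":0,"dz":0,"spin":0}]' && python3 -m crank '[{"dx":0,"dy":0,"dz":0,"spin":0},{"dx":0,"dy":0,"dz":0,"spin":0},{"dx":0,"dy":0,"dz":0,"spin":0},{"dx":0,"dy":0,"dz":0,"spin":0},{"dx":0,"dy":0,"dz":0,"spin":0},{"dx":0,"dy":0,"dz":0,"spin":0},{"dx":0,"dy":0,"dz":0,"spin":0},{"dx":0,"dy":0,"dz":0,"spin":0},{"dx":0,"dy":0,"dz":0,"spin":0},{"dx":0,"dy":0,"dz":0,"spin":0},{"dx":0,"dy":0,"dz":0,"spin":0},{"dx":0,"dy":0,"dz":0,"spin":0}]' 100 ; python3 -c "
from h import *
st([606.6,-301.6,230])"
```

```text
time: 11.12
tool_pos: [606.7, -301.7, 106.8]
tcp_rot: [0.675, 1.571, -1.027]
contact_force: [0.0, 0.5, -0.6]
grip_width: 25.5
time: 12.12
tool_pos: [606.7, -301.7, 106.7]
tcp_rot: [0.952, 1.571, -0.75]
contact_force: [-0.3, -0.7, -0.4]
grip_width: 91.6
t 12.12 p [ 606.7 -301.7  106.7] F [-0.3 -0.7 -0.4] w 91.6 q [-0.57  0.72  1.21 -0.    1.21 -0.44]
[[0.0, 0.991, -0.131], [-0.0, -0.131, -0.991], [-1.0, 0.0, 0.0]]
d cm [-1.233e+01 -1.000e-02 -0.000e+00]
```

```bash
python3 -m crank '[{"dx":-1,"dy":0,"dz":0,"spin":0},{"dx":-2.5,"dy":0,"dz":0,"spin":0},{"dx":-4.5,"dy":0,"dz":0,"spin":0},{"dx":-6.5,"dy":0,"dz":0,"spin":0},{"dx":-8.5,"dy":0,"dz":0,"spin":0},{"dx":-10.5,"dy":0,"dz":0,"spin":0},{"dx":-12,"dy":0,"dz":0,"spin":0},{"dx":-13.5,"dy":0,"dz":0,"spin":0},{"dx":-13.5,"dy":0,"dz":0,"spin":0}]'
python3 - <<'E'
from h import *
f,K,V=cam("wrist"); cv2.imwrite("pics/w6.png",f)
f,K,V=cam("side"); crop(f,250,80,400,200,5,"s6c.png"); print(proj(K,V,[607.4,-300.3,158]))
st([489.3,111,240])
E
```

```text
time: 12.87
tool_pos: [607.8, -302.3, 246.4]
tcp_rot: [1.118, 1.564, -0.584]
contact_force: [-0.3, -0.3, 0.6]
grip_width: 91.8
[325.24691587 125.7987068 ]
t 12.97 p [ 606.7 -301.7  242.4] F [ 0.2  0.4 -0.2] w 91.8 q [-0.57  0.63  1.01 -0.    1.5  -0.44]
[[0.001, 0.991, -0.131], [-0.001, -0.131, -0.991], [-1.0, 0.001, 0.001]]
d cm [  0.19 -17.03 -39.38]
```

View pics/w6.png

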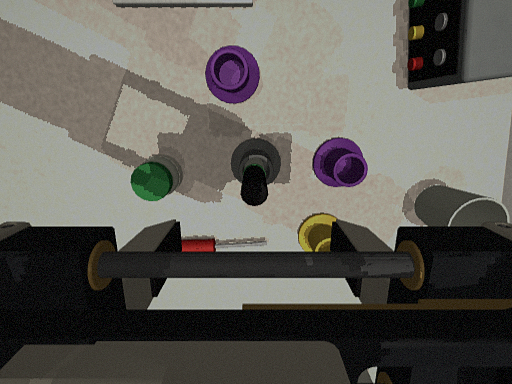

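View pics/s6c.png

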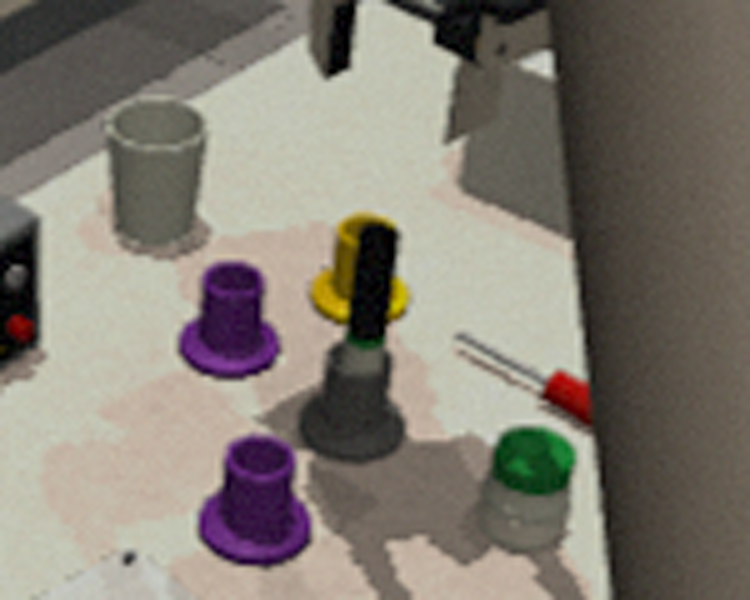

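```bash
python3 -m crank '[{"dx":0,"dy":-0.4,"dz":-1,"spin":0},{"dx":0,"dy":-1.3,"dz":-3,"spin":0},{"dx":0,"dy":-2.2,"dz":-5.2,"spin":0},{"dx":0,"dy":-3.2,"dz":-7.5,"spin":0},{"dx":0,"dy":-4.2,"dz":-9.8,"spin":0},{"dx":0,"dy":-5.2,"dz":-12.1,"spin":0},{"dx":0,"dy":-6.2,"dz":-14.4,"spin":0},{"dx":0,"dy":-7.2,"dz":-16.7,"spin":0},{"dx":0,"dy":-8.2,"dz":-19,"spin":0},{"dx":0,"dy":-9.2,"dz":-21.3,"spin":0},{"dx":0,"dy":-10.2,"dz":-23.6,"spin":0},{"dx":0,"dy":-11.2,"dz":-25.9,"spin":0},{"dx":0,"dy":-12.2,"dz":-28.2,"spin":0},{"dx":0,"dy":-13.2,"dz":-30.5,"spin":0},{"dx":0,"dy":-14.2,"dz":-32.8,"spin":0},{"dx":0,"dy":-15.1,"dz":-35,"spin":0},{"dx":0,"dy":-16,"dz":-37,"spin":0},{"dx":0,"dy":-16.6,"dz":-38.5,"spin":0},{"dx":0,"dy":-17,"dz":-39.2,"spin":0},{"dx":0,"dy":-17,"dz":-39.4,"spin":0}]'
python3 - <<'E'
from h import *
f,K,V=cam("wrist"); cv2.imwrite("pics/w7.png",f)
y=np.array([.13,.9915,0]);c=np.array([489.3,111,149.4])
print([np.round(proj(K,V,c+s*46*y)) for s in(-1,0,1)])
st([489.3,111,130.4])
E
```

```text
time: 14.63
tool_pos: [488.5, 112.2, 240.9]
tcp_rot: [-1.359, 1.569, -3.059]
contact_force: [0.3, -0.5, -0.4]
grip_width: 91.4
[array([257., 241.]), array([257., 195.]), array([257., 145.])]
t 14.68 p [489.1 111.7 241.1] F [ 0.2 -0.2  0.3] w 91.9 q [ 0.07  0.29  1.56 -0.    1.29  0.2 ]
[[-0.001, 0.992, -0.129], [-0.0, -0.129, -0.992], [-1.0, -0.001, 0.0]]
d cm [11.07  0.03  0.06]
```

View pics/w7.png

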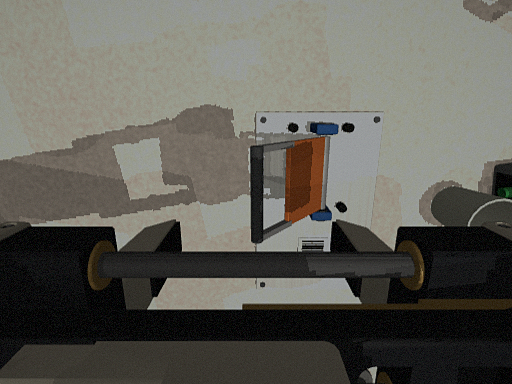

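```bash
python3 -m crank '[{"dx":1,"dy":0,"dz":0,"spin":0},{"dx":3,"dy":0,"dz":0,"spin":0},{"dx":5,"dy":0,"dz":0,"spin":0},{"dx":7,"dy":0,"dz":0,"spin":0},{"dx":8.5,"dy":0,"dz":0,"spin":0},{"dx":10,"dy":0,"dz":0,"spin":0},{"dx":10.8,"dy":0,"dz":0,"spin":0},{"dx":11,"dy":0,"dz":0,"spin":0},{"dx":11,"dy":0,"dz":0,"spin":0}]' 100 && python3 -m crank '[{"dx":0,"dy":0,"dz":0,"spin":0},{"dx":0,"dy":0,"dz":0,"spin":0},{"dx":0,"dy":0,"dz":0,"spin":0},{"dx":0,"dy":0,"dz":0,"spin":0},{"dx":0,"dy":0,"dz":0,"spin":0},{"dx":0,"dy":0,"dz":0,"spin":0},{"dx":0,"dy":0,"dz":0,"spin":0},{"dx":0,"dy":0,"dz":0,"spin":0},{"dx":0,"dy":0,"dz":0,"spin":0},{"dx":0,"dy":0,"dz":0,"spin":0},{"dx":0,"dy":0,"dz":0,"spin":0},{"dx":0,"dy":0,"dz":0,"spin":0},{"dx":0,"dy":0,"dz":0,"spin":0},{"dx":0,"dy":0,"dz":0,"spin":0},{"dx":0,"dy":0,"dz":0,"spin":0},{"dx":0,"dy":0,"dz":0,"spin":0},{"dx":0,"dy":0,"dz":0,"spin":0}]' 0
python3 - <<'E'
from h import *
f,K,V=cam("side"); crop(f,190,130,340,250,5,"s8c.png")
f,K,V=cam("wrist"); cv2.imwrite("pics/w8.png",f)
st([572.5,100.5,161])
E
```

```text
time: 15.43
tool_pos: [489.6, 110.6, 131.3]
tcp_rot: [-1.133, 1.57, -2.836]
contact_force: [-0.3, 0.2, 0.5]
grip_width: 92.0
time: 16.85
tool_pos: [489.3, 111.2, 131.6]
tcp_rot: [-1.281, 1.57, -2.982]
contact_force: [-2.1, 0.8, 0.7]
grip_width: 11.0
t 16.95 p [489.3 111.2 131.6] F [-2.  -0.1  1.2] w 11.1 q [ 0.07  0.4   1.72 -0.    1.02  0.2 ]
[[-0.001, 0.991, -0.131], [-0.0, -0.131, -0.991], [-1.0, -0.001, 0.0]]
d cm [-2.94  8.39 -0.03]
```

View pics/w8.png

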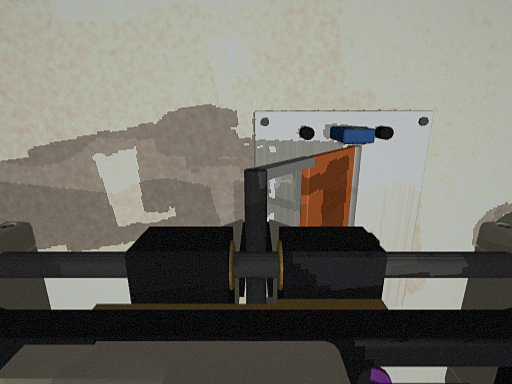

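View pics/s8c.png

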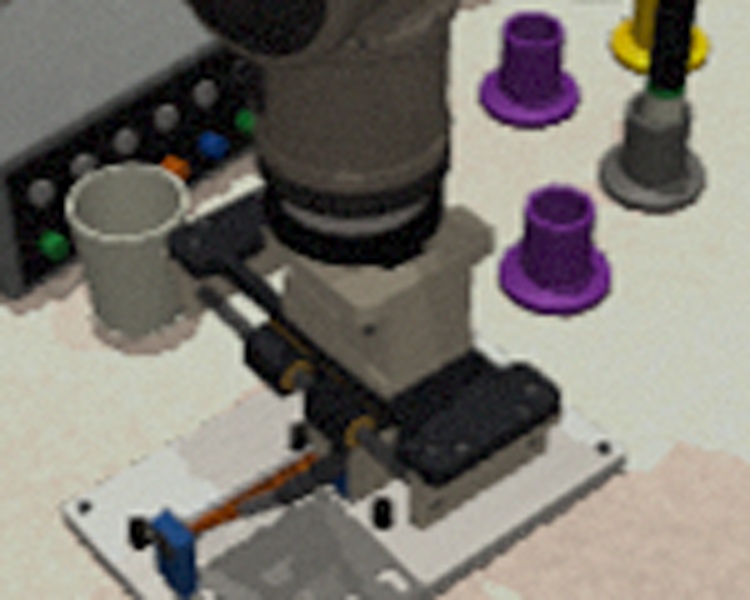

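```bash
python3 -m crank '[{"dx":-0.2,"dy":0.25,"dz":0,"spin":0},{"dx":-0.41,"dy":0.51,"dz":0,"spin":0},{"dx":-0.6,"dy":0.77,"dz":0,"spin":0},{"dx":-0.79,"dy":1.04,"dz":0,"spin":0},{"dx":-0.97,"dy":1.31,"dz":0,"spin":0},{"dx":-1.14,"dy":1.58,"dz":0,"spin":0},{"dx":-1.31,"dy":1.86,"dz":0,"spin":0},{"dx":-1.47,"dy":2.14,"dz":0,"spin":0},{"dx":-1.62,"dy":2.43,"dz":0,"spin":0},{"dx":-1.76,"dy":2.72,"dz":0,"spin":0},{"dx":-1.9,"dy":3.01,"dz":0,"spin":0},{"dx":-2.03,"dy":3.31,"dz":0,"spin":0},{"dx":-2.15,"dy":3.62,"dz":0,"spin":0},{"dx":-2.27,"dy":3.92,"dz":0,"spin":0},{"dx":-2.27,"dy":3.92,"dz":0,"spin":0},{"dx":-2.27,"dy":3.92,"dz":0,"spin":0}]'
python3 - <<'E'
from h import *
f,K,V=cam("side"); crop(f,190,130,340,250,5,"s9c.png")
f,K,V=cam("wrist"); cv2.imwrite("pics/w9.png",f)
st([572.5,100.5,161])
E
```

```text
time: 18.28
tool_pos: [529.0, 106.0, 155.3]
tcp_rot: [1.64, 1.57, -0.061]
contact_force: [-4.9, -0.3, 5.9]
grip_width: 11.1
t 18.38 p [528.9 106.  155.2] F [-4.3  0.3  5.4] w 11.2 q [ 0.06  0.43  1.59 -0.    1.11  0.19]
[[0.001, 0.991, -0.131], [-0.0, -0.131, -0.991], [-1.0, 0.001, -0.0]]
d cm [-0.57  4.39 -0.02]
```

View pics/w9.png

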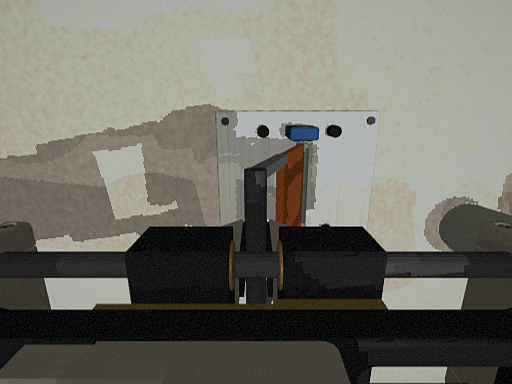

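View pics/s9c.png

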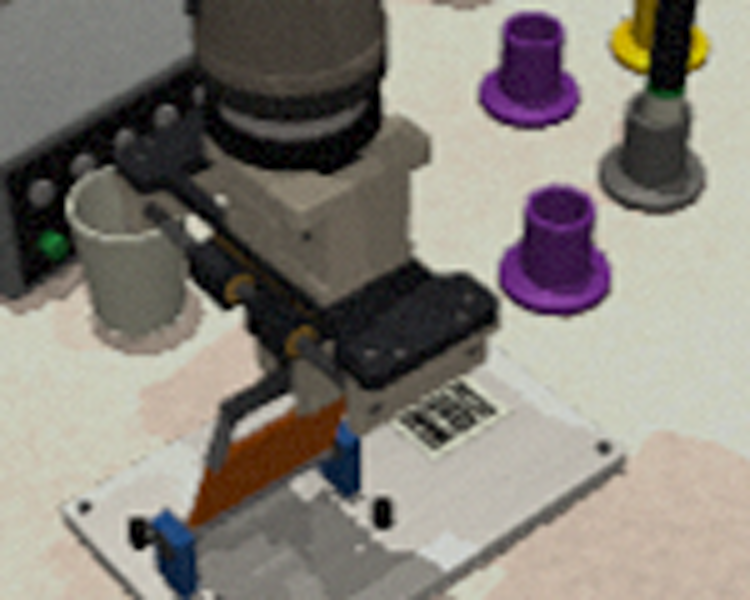

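```bash
python3 -m crank '[{"dx":-0.11,"dy":0.3,"dz":0,"spin":0},{"dx":-0.21,"dy":0.61,"dz":0,"spin":0},{"dx":-0.3,"dy":0.92,"dz":0,"spin":0},{"dx":-0.38,"dy":1.24,"dz":0,"spin":0},{"dx":-0.46,"dy":1.55,"dz":0,"spin":0},{"dx":-0.53,"dy":1.87,"dz":0,"spin":0},{"dx":-0.59,"dy":2.19,"dz":0,"spin":0},{"dx":-0.64,"dy":2.51,"dz":0,"spin":0},{"dx":-0.69,"dy":2.83,"dz":0,"spin":0},{"dx":-0.72,"dy":3.16,"dz":0,"spin":0},{"dx":-0.75,"dy":3.48,"dz":0,"spin":0},{"dx":-0.77,"dy":3.8,"dz":0,"spin":0},{"dx":-0.79,"dy":4.12,"dz":0,"spin":0},{"dx":-0.79,"dy":4.4,"dz":0,"spin":0},{"dx":-0.79,"dy":4.4,"dz":0,"spin":0},{"dx":-0.79,"dy":4.4,"dz":0,"spin":0},{"dx":-0.79,"dy":4.4,"dz":0,"spin":0},{"dx":-0.79,"dy":4.4,"dz":0,"spin":0}]'
python3 - <<'E'
from h import *
f,K,V=cam("side"); crop(f,190,130,340,250,5,"s10c.png")
P=lambda Q:np.round((proj(K,V,Q)+.4-[190,130])*5)
y=np.array([.13,.9915,0]);c=np.array([572.5,100.5,50]);x=np.array([.9915,-.13,0])
for a in(-.1,0,.1):
    u=np.sin(a)*x+np.cos(a)*np.array([0,0,1]); print(a,"bar+y end, panel top",P(c+130*u+46*y),P(c+80*u+46*y),P(c+46*y))
f,K,V=cam("wrist"); cv2.imwrite("pics/w10.png",f)
for a in(-.1,0,.1):
    u=np.sin(a)*x+np.cos(a)*np.array([0,0,1]); print(a,proj(K,V,c+130*u+46*y),proj(K,V,c+80*u+46*y),proj(K,V,c+55*y))
st([572.5,100.5,161])
E
```

```text
time: 19.88
tool_pos: [572.0, 100.2, 162.1]
tcp_rot: [-0.228, 1.57, -1.93]
contact_force: [-1.3, -2.3, 1.4]
grip_width: 10.8
-0.1 bar+y end, panel top [184. 368.] [185. 435.] [186. 531.]
0 bar+y end, panel top [168. 352.] [175. 425.] [186. 531.]
0.1 bar+y end, panel top [152. 338.] [166. 416.] [186. 531.]
-0.1 [231.79046944 167.52828358] [245.12798161 153.36972114] [256.49506453 131.63095043]
0 [257.46644028 167.74388334] [256.94237702 153.44006252] [256.49506453 131.63095043]
0.1 [283.1233925  167.46357528] [268.7503551  153.34015908] [256.49506453 131.63095043]
t 19.98 p [571.9 100.2 162.1] F [-2.  -2.1 -0.5] w 11.3 q [ 0.04  0.5   1.46 -0.    1.18  0.17]
[[-0.0, 0.991, -0.131], [-0.0, -0.131, -0.991], [-1.0, -0.0, 0.0]]
d cm [ 0.11  0.05 -0.03]
```

View pics/w10.png

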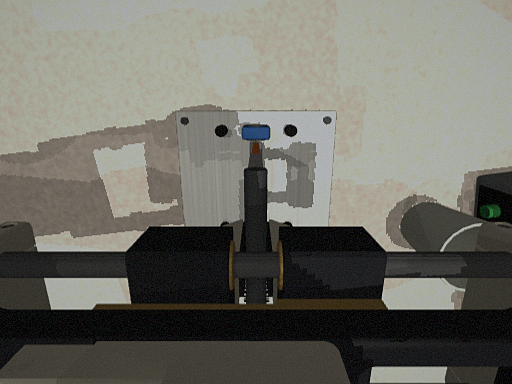

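View pics/s10c.png

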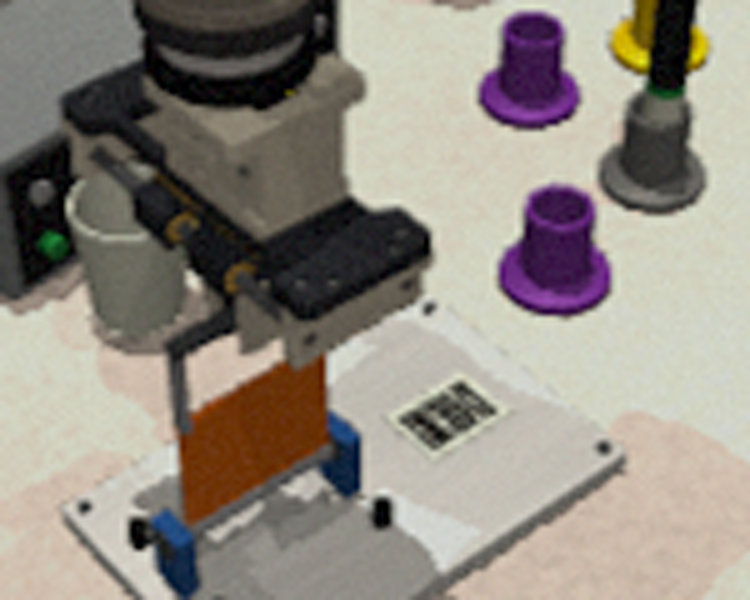

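Run:
```python
from h import *
f=cv2.imread("pics/w10.png"); crop(f,215,105,300,225,5,"w10c.png")
g=f.astype(int)
for r in (127,132,148,152,156,180,195,210):
    print(r,[tuple(v) if r<160 else v.sum()//3 for v in g[r,238:275:3]] if r in(148,180,210) else "")
b=(g[...,0]-g[...,2]>40)&(g[...,0]>60); b[:,:215]=0;b[:,300:]=0;b[170:]=0; ys,xs=np.nonzero(b); print("post",xs.min(),xs.max(),xs.mean(),ys.min(),ys.max())
o=(g[...,2]-g[...,0]>40); o[:,:240]=0;o[:,275:]=0;o[170:]=0;o[:135]=0; ys,xs=np.nonzero(o); print("panel",xs.min(),xs.max(),xs.mean(),ys.min(),ys.max())
d=g.sum(2)<150; 
for r in range(172,218,6):
    xs=np.nonzero(d[r,238:276])[0]+238; print(r,xs.min(),xs.max(),xs.mean())
```

```text
127 
132 
148 [(np.int64(121), np.int64(127), np.int64(127)), (np.int64(117), np.int64(125), np.int64(127)), (np.int64(123), np.int64(131), np.int64(133)), (np.int64(116), np.int64(124), np.int64(125)), (np.int64(66), np.int64(66), np.int64(64)), (np.int64(10), np.int64(31), np.int64(72)), (np.int64(13), np.int64(33), np.int64(70)), (np.int64(36), np.int64(54), np.int64(82)), (np.int64(87), np.int64(92), np.int64(92)), (np.int64(126), np.int64(133), np.int64(129)), (np.int64(86), np.int64(92), np.int64(94)), (np.int64(176), np.int64(187), np.int64(187)), (np.int64(129), np.int64(130), np.int64(130))]
152 
156 
180 [np.int64(120), np.int64(108), np.int64(16), np.int64(30), np.int64(35), np.int64(43), np.int64(33), np.int64(59), np.int64(50), np.int64(32), np.int64(179), np.int64(164), np.int64(168)]
195 
210 [np.int64(143), np.int64(107), np.int64(63), np.int64(23), np.int64(24), np.int64(33), np.int64(27), np.int64(28), np.int64(29), np.int64(22), np.int64(186), np.int64(173), np.int64(176)]
post 242 269 255.5 127 138
panel 252 259 255.45454545454547 143 153
172 244 266 252.75
178 244 266 253.94736842105263
184 244 266 253.8421052631579
190 244 266 255.0
196 244 266 255.0
202 244 266 255.0
208 245 266 255.5
214 245 266 255.5
```

View pics/w10c.png

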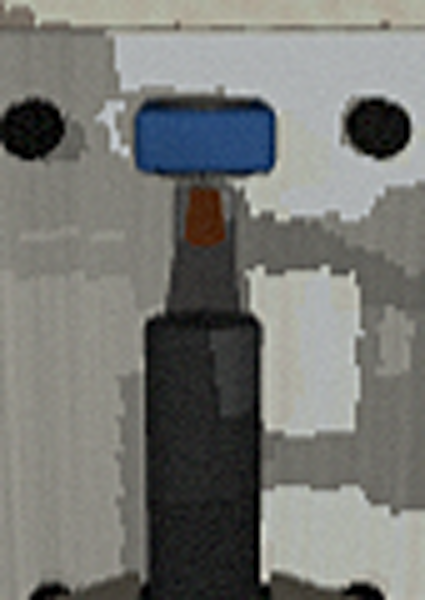

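```bash
python3 -m crank '[{"dx":0,"dy":0,"dz":0,"spin":0},{"dx":0,"dy":0,"dz":0,"spin":0},{"dx":0,"dy":0,"dz":0,"spin":0},{"dx":0,"dy":0,"dz":0,"spin":0},{"dx":0,"dy":0,"dz":0,"spin":0},{"dx":0,"dy":0,"dz":0,"spin":0},{"dx":0,"dy":0,"dz":0,"spin":0},{"dx":0,"dy":0,"dz":0,"spin":0},{"dx":0,"dy":0,"dz":0,"spin":0},{"dx":0,"dy":0,"dz":0,"spin":0},{"dx":0,"dy":0,"dz":0,"spin":0},{"dx":0,"dy":0,"dz":0,"spin":0},{"dx":0,"dy":0,"dz":0,"spin":0},{"dx":0,"dy":0,"dz":0,"spin":0}]'
python3 - <<'E'
from h import *
f,K,V=cam("top"); cv2.imwrite("pics/top11.png",f); f,K,V=cam("side"); cv2.imwrite("pics/side11.png",f)
st()
E
```

```text
time: 21.15
tool_pos: [571.9, 100.2, 162.2]
tcp_rot: [-0.827, 1.57, -2.529]
contact_force: [-1.0, -3.4, -3.4]
grip_width: 10.6
t 21.25 p [571.9 100.2 162.2] F [-2.2 -3.5 -3.8] w 11.4 q [ 0.04  0.5   1.46 -0.    1.18  0.17]
[[-0.0, 0.991, -0.131], [-0.0, -0.131, -0.991], [-1.0, -0.0, 0.0]]
```

View pics/side11.png

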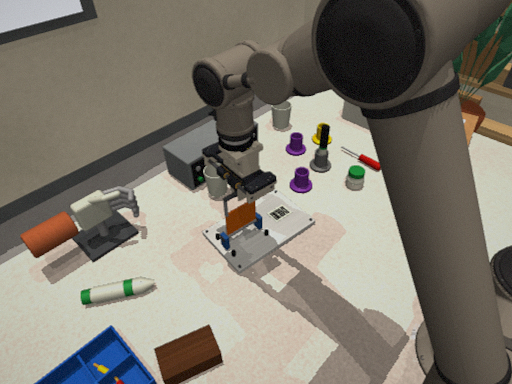

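View pics/top11.png

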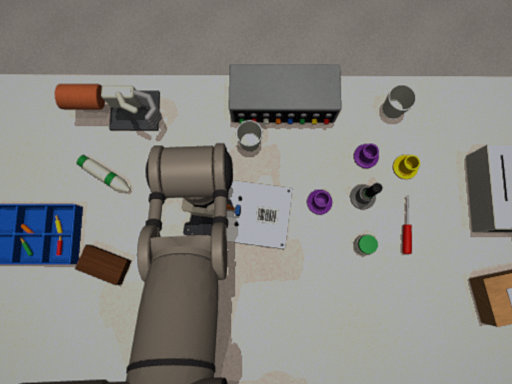

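The flap stands upright in the grip and the wand is in the grey holder (top view 363,196). Every bystander is at its starting pixel position, so I'm handing in.

```bash
python3 -c "
from plant import bot; print(bot.close_job())"
```

```text
the job is handed in; nothing more can be done
None
```

I scanned the label, put the wand back in its holder, and handed the job in at about 21 s of the 67 s. The gripper was holding the flap upright by its bar. `close_job` reports no verdict, so what follows are my own checks.

- **Wand:** I held it still and upright about 70 mm above the label for roughly 1.6 s. I then stood it back in the grey holder and let go. Afterwards its top was at its starting position in the side view.
- **Flap:** I pinched the bar and swung the flap from its −x stop up to the balance point. In the wrist picture the bar, panel and hinge post line up within about half a pixel, which is about 0.00 rad. The grip width read about 11 mm on the 12 mm bar, and the tool was steady over the last second.
- **Bystanders:** in the last pictures the jar, cup, block, tube and driver were where they started.

Two readings did not fully agree. The side camera suggested a small lean of about −0.03 to −0.05 rad, still inside the 0.07 limit; I trusted the wrist view because its line of sight is parallel to the upright flap. One early command was refused for missing keys, and nothing moved.

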